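Label check of ointment jars in three-pin nests

ROBOT

A 6-joint arm with a two-finger parallel gripper is mounted at the origin on the work surface. World frame = base frame: x ahead of the robot, y to its left, z up, the work surface at z = 0. Lengths are in mm, angles in degrees, forces in N, time in s.
With the tool pointing down it reaches from about 375 to 750 mm from the base axis. Payload 9 kg.
Tool frame: the origin (TCP) lies where the fingers leave the gripper's body, on its centre line; the fingertips stand 73 mm ahead of it and the grasp point (between the pads) lies 54 mm ahead of it; z points along the fingers, y is the line along which they close (so a half turn about z gives the same grasp; the last joint's range is limited). The gripper opens to 85 mm and grips with 20 to 120 N. Pads are 22 mm wide; open, the fingers measure 114 mm over their backs; the gripper's body (76 mm by 85 mm) begins 54 mm behind the grasp point. The pads swing forward as they close: fully open they stand 13 mm farther back than shut.
Start: joints at [-12.473, 5.964, 5.575, 89.605, 0, 77.527], TCP at [600.024, 0.004, 303.931] pointing down, gripper open.
Joint ranges: [-171.21, 171.21], [-48.23, 106.86], [-62.78, 66.21], [-105.2, 120.99], [-86.42, 89.51], [-180, 180]. Speed limits (degrees/s): [127.2, 127.2, 147.25, 180, 180, 180].

INTERFACE

Orientations are given as a 3x3 rotation matrix whose columns are the frame's x, y, z axes.
In Python, from bench import r, cams gives the robot as it stands. Calls block until the motion is done:
- r.move_ptp(position, orientation): joint-space move of the TCP to a pose.
- r.line_to(position, attitude=None, vel=150): straight line of the TCP; attitude=None keeps the orientation; vel is the mean speed in mm/s.
- r.move_joints(angles): joint-space move.
- r.set_gripper(opening, grip_force=None): opening from 0.0 (shut) to 1.0 (fully open); grip_force is the grip in N (None keeps the last); returns when the fingers have stopped.
- r.sleep(seconds).
- r.ik(position, orientation): joint angles nearest the present ones, or None.
- cams.read_camera(name): name is "scene" or "side" or "wrist"; returns (picture, depth): 420x560x3 uint8, blue, green, red; 420x560 float32, mm along the optical axis (not along the pixel's ray), 0 where there is no reading.
- cams.calibration(name): a dict with "mtx" (3x3 intrinsics, pixels), "origin" and "attitude" of the camera in the world; the wrist camera has in their place "T_tool_cam" (4x4, takes a point from camera to tool coordinates, whose origin is the TCP and whose axes are the flange's). Camera axes: x right, y down, z forward; pixel columns grow to the right and rows downward; lengths in mm; the calibration is good to about 2 mm. A picture is of the moment at which its call begins: read the wrist's pose just before it. calibration takes no time and is no camera call.
A pose or a line that the arm cannot do raises r.IKError and nothing moves.
- r.close_job(): hands the job in; it is judged then, once.
Readings, each from a call of its own:
- r.read_clock(): time.
- r.read_joints(): joint angles.
- r.read_dq(): joint speeds.
- r.read_joint_torque(): joint torques, N m.
- r.read_tool_pos(): TCP position.
- r.read_tool_rot(): TCP orientation.
- r.read_contact_force(): force on the tool from outside, world axes, zero at the start.
- r.read_moment(): the same for the moment, N m.
- r.read_width(): opening from 0.0 (shut) to 1.0 (fully open).
- r.read_gripper_force(): force on a finger pad.
Only numpy, scipy, OpenCV 4.12 (cv2) and the standard library are available. Lean on these libraries where they do the work, as an engineer would, in place of code of your own. Each camera call takes 0.05 s, during which the arm holds its last target. There are 200 camera calls.

TASK

Switch the label reader on with its lever, then nudge every ointment jar that is there into the nest of its own size until it touches all three pins, let go of them, and press the read button fully while they are all seated. Then slide each jar to the middle of the printed ring of its own size on the left, and finally switch the reader off again. The ointment is freshly filled: slide the jars upright along the counter and never lift or tip them, and leave everything else on the counter where it is.

Things in the scene. Friction and masses are not known exactly. Their poses are not given: they have to be found in the camera images.
- jar_small: the small ointment jar: upright cylinder, amber, paper label band, flat black lid of the same diameter; 44 mm diameter, 50 mm high, about 120 g (varies). Origin at the centre of its underside, z up. It may be absent (None). Starts at the robot's right in a row along y, x about 0.425, in any order about 130 mm apart.
- jar_medium: the medium ointment jar: upright cylinder, amber, paper label band, flat black lid of the same diameter; 55 mm diameter, 54 mm high, about 200 g (varies). Origin at the centre of its underside, z up. It may be absent (None). Starts at the robot's right in a row along y, x about 0.425, in any order about 130 mm apart.
- jar_large: the large ointment jar: upright cylinder, amber, paper label band, flat black lid of the same diameter; 66 mm diameter, 58 mm high, about 300 g (varies). Origin at the centre of its underside, z up. It may be absent (None). Starts at the robot's right in a row along y, x about 0.425, in any order about 130 mm apart.
- nest_small: nest of the small jar: flat dark disc 68 mm across, flush with the counter, with 3 polished steel pins (8 mm diameter, 16 mm high), centres 26 mm from the origin at -60, 0, +60 degrees from its x axis; its -x side is open. Origin: the jar's centre when touching all 3 pins, on the counter. x points away from the robot (within 0.3 rad). Nests in a row along y, any order, 130 mm apart.
- nest_medium: nest of the medium jar: flat dark disc 79 mm across, flush with the counter, with 3 polished steel pins (8 mm diameter, 16 mm high), centres 31.5 mm from the origin at -60, 0, +60 degrees from its x axis; its -x side is open. Origin: the jar's centre when touching all 3 pins, on the counter. x points away from the robot (within 0.3 rad). Nests in a row along y, any order, 130 mm apart.
- nest_large: nest of the large jar: flat dark disc 90 mm across, flush with the counter, with 3 polished steel pins (8 mm diameter, 16 mm high), centres 37 mm from the origin at -60, 0, +60 degrees from its x axis; its -x side is open. Origin: the jar's centre when touching all 3 pins, on the counter. x points away from the robot (within 0.3 rad). Nests in a row along y, any order, 130 mm apart.
- ring_small: the printed black ring for the finished small jar, flat on the counter at the robot's left: 56 mm inside and 62 mm outside diameter, origin at its centre. The three rings are in a row along y at x about 0.425, about 130 mm apart, in any order.
- ring_medium: the printed black ring for the finished medium jar, flat on the counter at the robot's left: 67 mm inside and 73 mm outside diameter, origin at its centre. The three rings are in a row along y at x about 0.425, about 130 mm apart, in any order.
- ring_large: the printed black ring for the finished large jar, flat on the counter at the robot's left: 78 mm inside and 84 mm outside diameter, origin at its centre. The three rings are in a row along y at x about 0.425, about 130 mm apart, in any order.
- power (a joint): reader's power lever: hinge value in rad, 0 = off (leaning to the base's -x side), 1.0 = on (leaning to its +x side). Light friction; stays where it is left.
- power_tip (a point): centre of the lever's black ball knob (26 mm diameter), on a 10 mm rod 80 mm long; the hinge is 22 mm above the counter, so the knob is 92 mm high at either end and 102 mm in the middle.
- power_base: lever's fixed grey block, 70 mm (its x) by 50 mm (its y) by 25 mm high, standing to the right of the nests; origin at the centre of its underside. Its x axis is the direction the knob travels from off to on (roughly to the robot's left); the lever hinge lies over the origin.
- read_button (a joint): the read button: travel in m, 0 = up, 0.006 = fully pressed (takes about 5 N); springs back.
- read_button_top (a point): centre of the button's top face, 22 mm above the counter when up; grey button of 30 mm diameter in a round black housing 46 mm across and 12 mm high, to the left of the nests.
- reader: the fixed label reader bar beyond the nests, 60 mm (x) by 460 mm (y) by 45 mm high, origin at the centre of its underside; always at x = 0.765, y = 0.
- vial_a: bystander: amber vial with white cap, 32 mm diameter, 60 mm high, standing between the jar row and the ring row; origin under its centre.
- vial_b: bystander: amber vial with white cap, 36 mm diameter, 70 mm high, between the nests and the lever, near the reader bar; origin under its centre.
- stock_bottle: bystander: white bottle, 64 mm diameter, 80 mm high, at the far left; origin under its centre.
- carton: bystander: cardboard carton 60 x 110 x 35 mm, near the robot at the right; origin under its centre.
- spatula: bystander: spatula 200 mm long lying near the robot at the left; origin about its middle.
- tape_roll: bystander: roll of clear tape lying flat, 70 mm diameter, 20 mm high, at the far left; origin under its centre.

How it is judged:
By the outcome, as a careful person would: the job done as asked, in the order asked, and still so for the second after the job is handed in, with the robot touching nothing.
Of jar_small, jar_medium, jar_large only 2 to 3 are there at a start; the rules pass over those that are not, and their reading is None.
At some moment in a run one of jar_small, jar_medium, jar_large may be knocked a few centimetres aside while the robot is not near it.
Once in a run the grip may slacken for a moment while it holds something.
It also fails if it takes over 210 s, if anything falls off the work surface, if the arm or the gripper's body presses on something with over 40 N, if the wrist force passes 120 N, or if a joint passes its speed limit or range.

## Working session

There is one attempt and no reset: what is moved stays moved. The work goes in short steps, each a Python script; the robot and the scene stay as the last script left them, time stands still between calls to the robot, and variables do not carry over. Pictures are saved under pics/ and viewed, at most 14 in all, crops included, and the job is handed in when it is done.

```bash
ls; mkdir -p pics
python3 - <<'E'
from bench import r,cams
import cv2,numpy as np
np.set_printoptions(precision=3,suppress=True)
for n in ["scene","side","wrist"]:
    p,d=cams.read_camera(n); cv2.imwrite(f"pics/{n}0.png",p); np.save(f"pics/{n}0.npy",d)
    print(n,cams.calibration(n))
print(r.read_tool_rot(),r.read_clock())
E
```

```text
pics
scene {'mtx': array([[429.763,   0.   , 276.04 ],
       [  0.   , 429.763, 209.929],
       [  0.   ,   0.   ,   1.   ]]), 'origin': array([992.531, 665.664, 885.134]), 'attitude': array([[-0.769,  0.466, -0.438],
       [ 0.64 ,  0.563, -0.523],
       [ 0.003, -0.682, -0.731]])}
side {'mtx': array([[387.841,   0.   , 280.792],
       [  0.   , 387.841, 203.343],
       [  0.   ,   0.   ,   1.   ]]), 'origin': array([328.973, 766.436, 971.623]), 'attitude': array([[-0.973, -0.167,  0.158],
       [-0.229,  0.762, -0.606],
       [-0.02 , -0.626, -0.78 ]])}
wrist {'mtx': array([[350.042,   0.   , 272.409],
       [  0.   , 350.042, 207.824],
       [  0.   ,   0.   ,   1.   ]]), 'T_tool_cam': array([[ -0.001,  -0.963,  -0.269,  68.955],
       [  1.   ,  -0.002,   0.   ,  -1.251],
       [ -0.001,  -0.269,   0.963, -68.046],
       [  0.   ,   0.   ,   0.   ,   1.   ]])}
[[-0.     1.    -0.001]
 [ 1.     0.     0.   ]
 [ 0.    -0.001 -1.   ]] 0.15
```

View pics/scene0.png

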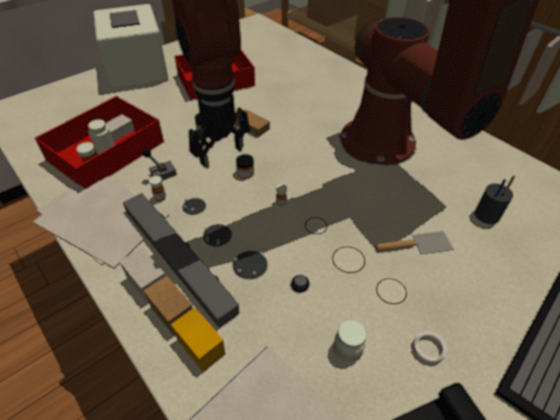

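View pics/side0.png

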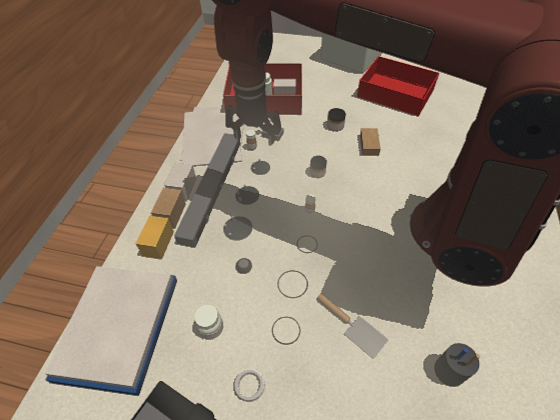

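View pics/wrist0.png

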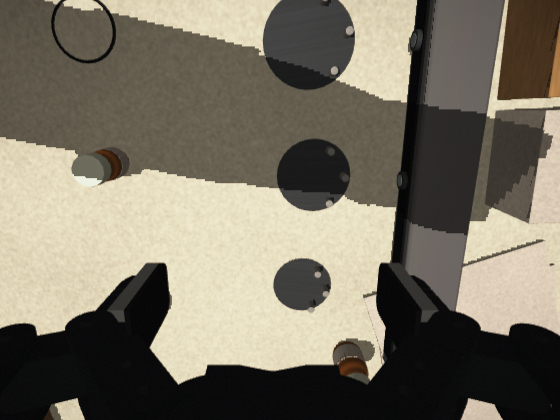

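The overviews show nests at wrist (310,285), (313,175) and (309,40), with pins on their far side. Two jars are visible in the side view at (336,118) and (318,166), with rings on the left. The lever is under the gripper. Next I'll take wrist views of the right and left sides.

```bash
cat > h.py <<'E'
from bench import r,cams
import cv2,numpy as np
np.set_printoptions(precision=1,suppress=True)
def cam(n):
    """picture, depth, K, rotation, origin (world)"""
    c=cams.calibration(n)
    if n=="wrist":
        p,R=np.array(r.read_tool_pos()),np.array(r.read_tool_rot()); T=c["T_tool_cam"]
        o=p+R@T[:3,3]; A=R@T[:3,:3]
    else: o,A=np.array(c["origin"]),np.array(c["attitude"])
    im,d=cams.read_camera(n); return im,d,c["mtx"],A,o
def ray(v,px,z):
    """pixels (n,2) onto the plane z"""
    _,_,K,A,o=v; px=np.atleast_2d(px).astype(float)
    w=np.c_[px,np.ones(len(px))]@np.linalg.inv(K).T@A.T
    return o+w*((z-o[2])/w[:,2])[:,None]
def heights(v):
    im,d,K,A,o=v; u,w=np.meshgrid(np.arange(560),np.arange(420))
    c=np.stack([(u-K[0,2])/K[0,0]*d,(w-K[1,2])/K[1,1]*d,d],-1); P=c@A.T+o; P[d==0]=np.nan; return P
def Rz(a):
    """tool down, tool x axis at angle a (deg) in the world"""
    c,s=np.cos(np.radians(a)),np.sin(np.radians(a)); return np.array([[c,s,0],[s,-c,0],[0,0,-1.]])
E
python3 - <<'E'
from h import *
for n,pos,a in [("R",(450,-260,330),90),("R2",(450,-130,330),-90),("L",(450,200,330),90)]:
    q=r.ik(pos,Rz(a)); print(n,q,r.ik(pos,Rz(a+180)))
    r.move_ptp(pos,Rz(a)); v=cam("wrist"); np.savez(f"pics/{n}.npz",*v); cv2.imwrite(f"pics/{n}.png",v[0])
print(r.read_clock())
E
```

```text
R [-44.5  -7.6  -5.2  92.4   0.   45.5] [ -44.5   -7.6   -5.2   92.4    0.  -134.5]
R2 [ -32.2  -16.6  -13.    93.6    0.  -122.2] [-32.2 -16.6 -13.   93.6   0.   57.8]
L [  8.7 -12.4  -9.4  93.    0.   98.7] [  8.7 -12.4  -9.4  93.    0.  -81.3]
7.1583
```

Run:
```python
import cv2,numpy as np
i=[cv2.resize(cv2.imread(f"pics/{n}.png"),(400,300)) for n in ["R","R2","L","side0"]]
cv2.imwrite("pics/m1.png",np.vstack([np.hstack(i[:2]),np.hstack(i[2:])]))
```

```text
(no output)
```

View pics/m1.png

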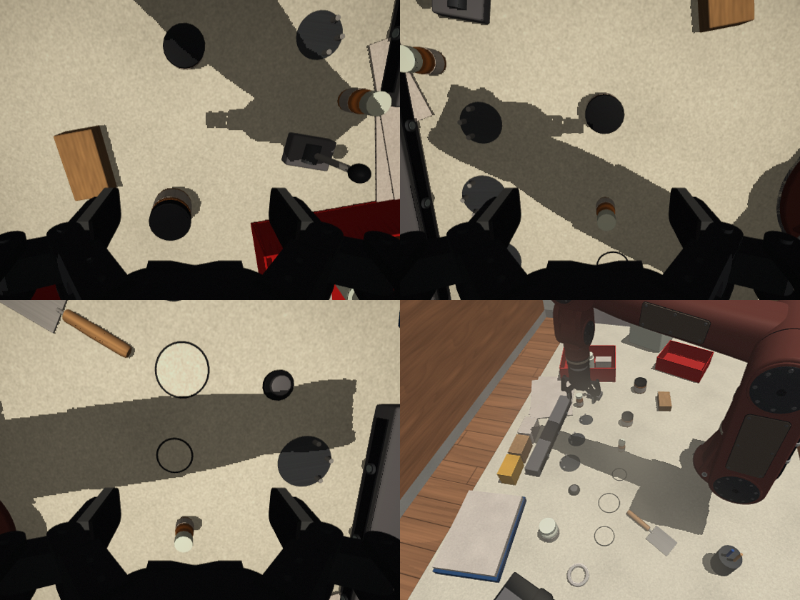

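The montage shows two jar lids in R at about (258,63) and (238,299). The lever block is at (434,210) in R with its knob at (504,242). The rings, button and nests are in R2 and L. I'll measure them all now.

```bash
cat >> h.py <<'E'
def blobs(mask,amin=60):
    return [c for c in cv2.findContours(mask.astype(np.uint8),cv2.RETR_EXTERNAL,cv2.CHAIN_APPROX_NONE)[0] if cv2.contourArea(c)>amin]
def circ(v,c,z):
    """contour -> circle on the plane z: x, y, diameter, rms"""
    P=ray(v,c[:,0,:],z)[:,:2]; s=np.linalg.lstsq(np.c_[2*P,np.ones(len(P))],(P**2).sum(1),rcond=None)[0]
    rad=np.sqrt(s[2]+s[0]**2+s[1]**2); e=np.linalg.norm(P-s[:2],axis=1)-rad
    return np.array([s[0],s[1],2*rad,e.std()])
def lids(v):
    """jar lids in the picture: x, y, diameter, rms, height"""
    P=heights(v); g=v[0].max(-1); out=[]
    m=(P[...,2]>42)&(P[...,2]<64)&(g<75)&(v[1]>180)
    for c in blobs(cv2.morphologyEx(m.astype(np.uint8),cv2.MORPH_OPEN,np.ones((3,3))),300):
        k=np.zeros(g.shape,np.uint8); cv2.drawContours(k,[c],-1,1,-1); z=np.nanmedian(P[k>0][:,2]); e=circ(v,c,z)
        if e[3]<2.5 and 35<e[2]<75: out.append([*e,z])
    return out
E
python3 - <<'E'
from h import *
V={n:list(np.load(f"pics/{n}.npz").values()) for n in ["R","R2","L"]}
for n,v in V.items():
    print(n); P=heights(v); g=v[0].max(-1)
    for l in lids(v): print(" lid",np.array(l))
    b=cv2.adaptiveThreshold(cv2.GaussianBlur(g,(3,3),0),1,cv2.ADAPTIVE_THRESH_MEAN_C,cv2.THRESH_BINARY_INV,101,30)
    for c in blobs(b&(np.abs(P[...,2])<12),300):
        e=circ(v,c,0)
        if e[3]<4 and 40<e[2]<110: print(" flat",e,c[:,0].mean(0))
    for lo,hi in [(10,15),(17,30),(30,75),(80,110)]:
        for c in blobs((P[...,2]>lo)&(P[...,2]<hi)&(v[1]>180),150):
            k=np.zeros(g.shape,np.uint8); cv2.drawContours(k,[c],-1,1,-1); q=P[k>0]; q=q[(q[:,2]>lo)&(q[:,2]<hi)]
            print(" z",lo,hi,q.mean(0),q.min(0),q.max(0),c[:,0].mean(0))
E
```

```text
R
 lid [ 411.4 -400.5   67.6    1.3   56. ]
 lid [ 435.7 -149.4   53.3    0.5   52.1]
 flat [ 631.4 -128.8   64.8    2. ] [449.   49.8]
 z 10 15 [ 729.9 -404.7   12.4] [ 660.4 -418.7   10. ] [ 798.1 -390.7   15. ] [501.6 291.4]
 z 17 30 [ 563.2 -452.3   23.6] [ 550.  -529.3   17.1] [ 581.3 -433.3   30. ] [362.5 342. ]
 z 17 30 [ 725.5 -405.5   23.4] [ 659.  -419.2   17. ] [ 793.1 -391.5   30. ] [503.6 296.6]
 z 17 30 [ 415.  -377.2   23.7] [ 381.2 -397.2   17.1] [ 443.  -370.4   29.9] [243.1 277.2]
 z 17 30 [ 627.  -299.8   23.1] [ 593.2 -332.1   17. ] [ 669.  -273.2   30. ] [435.9 214.3]
 z 17 30 [ 299.  -303.8   23.6] [ 239.3 -362.4   17. ] [ 314.2 -261.7   30. ] [128.8 206.9]
 z 17 30 [ 676.  -219.3   24.3] [ 671.1 -239.3   17.1] [ 691.2 -203.3   29.9] [490.6 138.4]
 z 17 30 [ 730.8 -164.1   23.5] [ 725.1 -217.4   17. ] [ 735.5 -110.6   30. ] [551.   81.5]
 z 30 75 [ 190.4 -551.1   45.9] [ 170.7 -559.1   30.4] [ 215.8 -544.9   63. ] [ 64.3 411.8]
 z 30 75 [ 563.4 -446.2   53.1] [ 549.9 -520.5   30. ] [ 581.4 -433.4   75. ] [370.6 348.3]
 z 30 75 [ 720.6 -406.6   51.7] [ 661.9 -418
[... 1761 characters left out ...]
 [ 301.6 -262.6   35.2] [460.8  16.6]
L
 z 10 15 [113.   22.7  10.9] [103.1   4.3  10. ] [123.4  49.5  12.8] [  4.7 313.1]
 z 10 15 [311.  331.7  13.2] [264. 300.  10.] [356.2 362.   15. ] [136.   46.6]
 z 17 30 [431.5  28.2  24.3] [414.8  15.1  17. ] [447.   33.8  30. ] [258.3 317.7]
 z 17 30 [731.4 126.   23.7] [725.3   0.8  17. ] [752.2 230.9  30. ] [522.  235.2]
 z 17 30 [575.3 259.9  19.8] [561.3 245.2  17. ] [590.  273.8  22.4] [392.8 118.7]
 z 17 30 [319.4 326.   17.7] [282.9 306.3  17. ] [354.1 347.2  19.8] [141.7  50.3]
 z 30 75 [431.1  21.6  51.7] [415.9   1.9  30. ] [445.8  32.5  60. ] [257.1 334.4]
 z 30 75 [744.6 113.9  40.6] [726.1   6.6  30. ] [784.5 230.9  45.4] [539.7 249.1]
```

Run:
```python
from h import *
for n,pos,a in [("rings",(440,270,330),90),("nests",(610,10,260),90),("lever",(590,-340,300),90)]:
    r.move_ptp(pos,Rz(a)); v=cam("wrist"); np.savez(f"pics/{n}.npz",*v); cv2.imwrite(f"pics/{n}.png",v[0])
print(r.read_clock())
i=[cv2.resize(cv2.imread(f"pics/{n}.png"),(400,300)) for n in ["rings","nests","lever","lever"]]
i[3]=cv2.resize(cv2.imread("pics/lever.png")[100:280,100:340],(400,300))
cv2.imwrite("pics/m2.png",np.vstack([np.hstack(i[:2]),np.hstack(i[2:])]))
```

```text
10.225
```

View pics/m2.png

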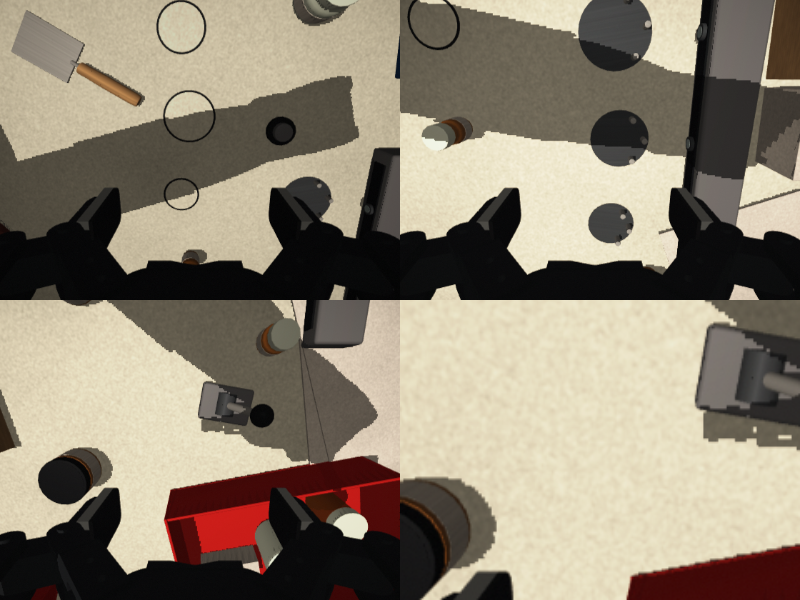

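Rings are at (181,27), (189,116) and (181,194) in the half-size tile. The nests are clear, with pins on the +x side. The lever knob sits beyond its block in +x, so I'll measure it exactly.

```bash
cat > m.py <<'E'
from h import *
V={n:list(np.load(f"pics/{n}.npz").values()) for n in ["rings","nests","lever"]}
v=V["rings"]; g=cv2.cvtColor(v[0],cv2.COLOR_BGR2GRAY)
bh=cv2.morphologyEx(g,cv2.MORPH_BLACKHAT,np.ones((9,9)))
cs,_=cv2.findContours((bh>35).astype(np.uint8),cv2.RETR_CCOMP,cv2.CHAIN_APPROX_NONE)
for c in cs:
    if len(c)>60:
        e=circ(v,c,0)
        if e[3]<1.5 and 40<e[2]<100: print("ring",e,c[:,0].mean(0))
v=V["nests"]; g=v[0].max(-1); P=heights(v)
for n,(x,y) in {"L":(631,131),"M":(631,0),"S":(631,-129)}.items():
    near=(np.hypot(P[...,0]-x,P[...,1]-y)<70)&(P[...,2]<8)
    t,_=cv2.threshold(g[near][None],0,1,cv2.THRESH_OTSU); print(n,t,np.percentile(g[near],[5,20,35,50,65,80,95]))
v=V["lever"]; P=heights(v); g=v[0].max(-1)
m=(np.abs(P[...,2]-25)<2)&(np.hypot(P[...,0]-630,P[...,1]+300)<60)
q=P[m][:,:2].astype(np.float32); print("top",cv2.minAreaRect(q),q.mean(0))
m=(P[...,2]>80)&(g<60)&(np.hypot(P[...,0]-660,P[...,1]+305)<50)
for c in blobs(m,50): print("knob",circ(v,c,92),c[:,0].mean(0),P[m].mean(0),P[m].max(0))
m=(P[...,2]>35)&(P[...,2]<75)&(g>60)&(np.hypot(P[...,0]-640,P[...,1]+305)<50); q=P[m]
if len(q): print("rod",q.mean(0),q[q[:,2]<50].mean(0),q[q[:,2]>60].mean(0))
E
python3 m.py
```

```text
ring [415.1 145.8  60.9   0.4] [253.7 271.6]
ring [415.1 146.   56.5   0.3] [253.5 271.4]
ring [429.6 281.7  82.9   0.3] [264.4 162.1]
ring [430.  281.1  78.1   0.9] [263.8 162.7]
ring [418.7 411.4  72.3   0.3] [253.5  37.2]
ring [418.7 411.7  67.1   0.3] [253.6  37.3]
L 152.0 [ 30.  70.  73. 105. 109. 228. 237.]
M 157.0 [ 28.  34. 106. 110. 113. 239. 242.]
S 152.0 [ 66.  70. 234. 236. 238. 239. 241.]
top ((632.00732421875, -302.7646789550781), (48.08339309692383, 67.70884704589844), 80.79457092285156) [ 629.9 -300.9]
knob [ 770.3 -485.3  169.    25. ] [463.8 356.1] [ 638.8 -328.3  282.7] [ 674.8 -295.5  321.3]
knob [ 663.6 -308.6   25.9    0.5] [366.3 161.6] [ 638.8 -328.3  282.7] [ 674.8 -295.5  321.3]
rod [ 641.2 -304.2   52.3] [ 637.3 -303.6   42.6] [ 646.3 -304.9   64.9]
```

```bash
python3 -c "
import cv2,numpy as np
a=cv2.imread('pics/nests.png');b=cv2.imread('pics/lever.png')
cv2.imwrite('pics/m3.png',np.hstack([cv2.resize(a[0:260,230:380],(346,600)),cv2.resize(b[80:230,260:410],(450,450),interpolation=2).copy() if 0 else cv2.copyMakeBorder(cv2.resize(b[80:230,260:410],(450,450)),0,150,0,0,0)]))"
```

```text
(no output)
```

View pics/m3.png

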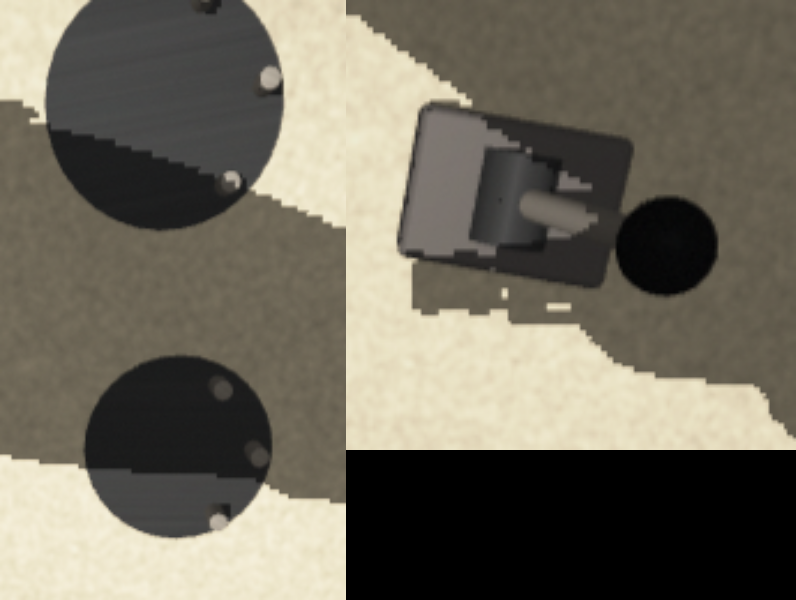

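The lever axis runs along about -10° in the world. The knob is at its +x end, so "on" is toward the robot and slightly left. The nests and pins are clear in the crop, so I'll fit the nest poses.

```bash
cat > m4.py <<'E'
from h import *
for n in ["nests","rings","L","R2"]:
    v=list(np.load(f"pics/{n}.npz").values()); g=v[0].max(-1); P=heights(v); gp=ray(v,np.stack(np.meshgrid(np.arange(560),np.arange(420)),-1).reshape(-1,2),0).reshape(420,560,3)
    for k,(x,y,D) in {"L":(631,131,90),"M":(631,0,79)}.items():
        near=np.hypot(gp[...,0]-x,gp[...,1]-y)<56
        bs=blobs(cv2.morphologyEx((near&(g<88)).astype(np.uint8),cv2.MORPH_OPEN,np.ones((3,3))),1500)
        if not bs: continue
        c=cv2.convexHull(max(bs,key=cv2.contourArea)); H=np.zeros(g.shape,np.uint8); cv2.drawContours(H,[c],-1,1,2); 
        cc=np.argwhere(cv2.Canny(cv2.drawContours(H*0,[c],-1,255,-1),50,100)>0)[:,::-1][:,None,:]; e=circ(v,cc,0); print(n,k,e,"(true D %d)"%D)
        m=(P[...,2]>8)&(P[...,2]<20)&(np.hypot(P[...,0]-e[0],P[...,1]-e[1])<D/2)
        for b in blobs(m,4):
            px=b[:,0].mean(0); w=ray(v,px,12)[0]-[*e[:2],0]; print("   pin",px,np.hypot(w[0],w[1]),np.degrees(np.arctan2(w[1],w[0])))
E
python3 m4.py
```

```text
nests L [633.2 133.5  89.1   0.3] (true D 90)
   pin [329.3  78.3] 36.70519728875731 -48.754117055120325
   pin [345.9  33.7] 37.14709154511387 10.91917986652197
   pin [318.    0.4] 33.951637674844164 68.24533610180153
nests M [641.8   2.2  78.7   0.4] (true D 79)
   pin [323.9 224.8] 31.878213917728882 -59.77849820275386
   pin [341.7 197. ] 31.56727740378766 -0.6323414337375463
   pin [325.7 168. ] 31.005760917765752 59.86359518782132
rings L [627.1 127.2 104.    1.9] (true D 90)
   pin [448.4 304.6] 35.820080641449756 -33.558527326926885
   pin [461.1 279.9] 43.04892887793985 18.972084036334497
   pin [444.8 260.4] 43.322541960248664 66.27096316728786
rings M [632.5  -0.3 110.5   2.2] (true D 79)
L L [631.3 139.8  97.    1.6] (true D 90)
   pin [447.1 251.6] 41.35197756708096 -52.97536265419626
   pin [462. 224.] 37.63139294541008 2.184221699846252
   pin [444.6 200.5] 32.62437241496427 65.1083595947979
L M [633.6   0.7 106.5   4.4] (true D 79)
R2 L [634.5 131.5 108.6   3.5] (true D 90)
R2 M [628.3   0.7 107.7   2.6] (true D 79)
   pin [104.  297.2] 37.47193036709211 39.614700072207384
   pin [ 99.5 259.5] 38.22952236075333 -43.620339474424625
```

```bash
cat >> h.py <<'E'
U=np.array([np.cos(np.radians(-10)),np.sin(np.radians(-10))])   # lever: direction from on to off
HINGE=np.array([631.5,-302.8])
def lever(frm,to):
    """grip the knob at offset frm (mm from the hinge along U) and carry it to offset to"""
    R=Rz(-10); z=lambda s:22+np.sqrt(6400-min(abs(s),38.4)**2)+52
    r.set_gripper(0.75,25); p=HINGE+frm*U
    r.move_ptp((*p,225),R); r.line_to((*p,z(frm))); r.set_gripper(0)
    print("knob width",r.read_width())
    for s in np.linspace(frm,to,5)[1:]: r.line_to((*(HINGE+s*U),z(s)),vel=60)
    print("force",np.array(r.read_contact_force()))
    r.set_gripper(0.75); r.line_to((*(HINGE+to*U),225),vel=200)
def knob(v):
    P=heights(v); g=v[0].max(-1); m=(P[...,2]>78)&(P[...,2]<115)&(g<60)&(np.hypot(P[...,0]-HINGE[0],P[...,1]-HINGE[1])<75)
    for c in blobs(m,40): 
        e=circ(v,c,92)
        if e[3]<2: print("knob",e,"offset",(e[:2]-HINGE)@U)
E
python3 - <<'E'
from h import *
lever(34,-42)
r.move_ptp((590,-340,300),Rz(90)); v=cam("wrist"); cv2.imwrite("pics/lev1.png",v[0]); knob(v); print(lids(v),r.read_clock())
E
```

```text
knob width 0.28555859828928093
force [ 2.6 -9.4 -3.5]
knob [ 594.2 -296.8   24.6    0.3] offset -37.774923905609214
[[np.float64(414.2783359889556), np.float64(-401.79674580340026), np.float64(68.37537513982339), np.float64(1.383041468810594), np.float64(55.89388502003919)]] 17.8667
```

```bash
cat >> h.py <<'E'
def push(p,d,dist,R,F,step=1.0,vel=30):
    """push from p (TCP) along unit d up to dist, stop when the reaction exceeds F; returns travel and force"""
    f0=np.array(r.read_contact_force()); s=0; f=0; L=[]
    while s<dist:
        s+=step; r.line_to((*(np.array(p[:2])+s*np.array(d)),p[2]),vel=vel); f=-(np.array(r.read_contact_force())-f0)[:2]@d; L.append(round(float(f),1))
        if f>F: break
    print("push",s,L); return s,f
E
python3 - <<'E'
from h import *
R=Rz(-10); p=HINGE+8*U
r.set_gripper(0); r.move_ptp((*p,225),R); r.line_to((*p,150))
s,f=push((*p,150),-U,35,R,8); q=HINGE+(8-s)*U
r.line_to((*(q+8*U),150)); r.line_to((*(q+8*U),225))
r.move_ptp((590,-340,300),Rz(90)); knob(cam("wrist")); print(r.read_clock())
E
```

```text
push 23.0 [-1.4, -1.1, -0.9, -2.1, -1.1, -0.3, -0.5, -1.3, -0.9, -1.3, -0.6, -0.6, -1.2, -0.2, -0.7, -1.2, -1.6, -0.3, -1.6, -1.4, 0.6, 4.2, 9.4]
knob [ 594.2 -296.7   24.6    0.3] offset -37.81781155612359
29.05
```

```bash
cat >> h.py <<'E'
JAR={"M":dict(d=55,nest=(641.8,2.2),th=-0.2,ring=(418.7,411.5)),"L":dict(d=66,nest=(633.2,133.5),th=11.,ring=(429.8,281.4))}
ZG=88
def find(pos=(450,-260,330),a=90):
    r.move_ptp(pos,Rz(a)); v=cam("wrist"); o={}
    for l in lids(v): o["M" if l[2]<60 else "L"]=np.array(l); print(np.array(l))
    return o
def grasp(p,a,clear=200):
    R=Rz(a); r.set_gripper(1.0); r.move_ptp((*p,clear),R); r.line_to((*p,ZG)); r.set_gripper(0,30); w=r.read_width(); print("grip",w,np.array(r.read_contact_force())); return w
def slide(pts,vel=120):
    for q in pts: r.line_to((*q,ZG),vel=vel); print("  at",np.array(q),"w %.3f"%r.read_width(),"F %.1f"%np.linalg.norm(r.read_contact_force()))
def release(op=1.0,clear=200):
    r.set_gripper(op); p=r.read_tool_pos(); r.line_to((p[0],p[1],clear),vel=200)
def dirn(a): return np.array([np.cos(np.radians(a)),np.sin(np.radians(a))])
E
python3 - <<'E'
from h import *
o=find(); J=JAR["M"]; n=dirn(J["th"]); N=np.array(J["nest"])
grasp(o["M"][:2],J["th"])
slide([(520,-100),N-60*n]); slide([N-4*n],60)
release()
v=cam("wrist"); cv2.imwrite("pics/n1.png",v[0]); print(lids(v),r.read_clock())
E
```

```text
[ 435.7 -149.2   53.4    0.3   52.2]
grip 0.6430872933346737 [-1.2  0.3  6.6]
  at [ 520 -100] w 0.637 F 6.3
  at [581.8   2.4] w 0.633 F 5.0
  at [637.8   2.2] w 0.637 F 15.0
[[np.float64(637.7763375098715), np.float64(3.0893574774090666), np.float64(54.093316989196666), np.float64(0.44646188909404433), np.float64(52.11472208346866)]] 37.7917
```

```bash
cat >> h.py <<'E'
def nudge(k,F=5):
    """seat jar k by pushing it with shut fingers from its open side"""
    J=JAR[k]; n=dirn(J["th"]); N=np.array(J["nest"]); R=Rz(J["th"]); z=92
    b=N-(J["d"]/2+11+16)*n
    r.set_gripper(0.0); r.move_ptp((*b,200),R); r.line_to((*b,z))
    r.line_to((*(b+7*n),z),vel=60)
    s,f=push((*(b+7*n),z),n,16,R,F)
    e=b+(7+s)*n; r.line_to((*(e-14*n),z),vel=100); r.line_to((*(e-14*n),200),vel=250); return s,f
E
python3 - <<'E'
from h import *
nudge("M"); N=np.array(JAR["M"]["nest"])
r.move_ptp((N[0]-40,N[1],240),Rz(0)); v=cam("wrist"); cv2.imwrite("pics/n2.png",v[0][:, :]); print(lids(v),r.read_clock())
o=find((450,-330,330)); cv2.imwrite("pics/r2.png",cam("wrist")[0]); print(r.read_clock())
a,b=cv2.imread("pics/n2.png"),cv2.imread("pics/r2.png"); cv2.imwrite("pics/m5.png",cv2.resize(np.hstack([a,b]),(800,300)))
E
```

```text
push 9.0 [-0.5, 0.1, -0.5, -0.1, 0.7, 2.6, 2.0, 3.7, 7.0]
[[np.float64(640.3536390186588), np.float64(2.7161799621389946), np.float64(53.25849067325685), np.float64(0.4002922503843567), np.float64(52.1790900420155)]] 43.4833
45.5
```

View pics/m5.png

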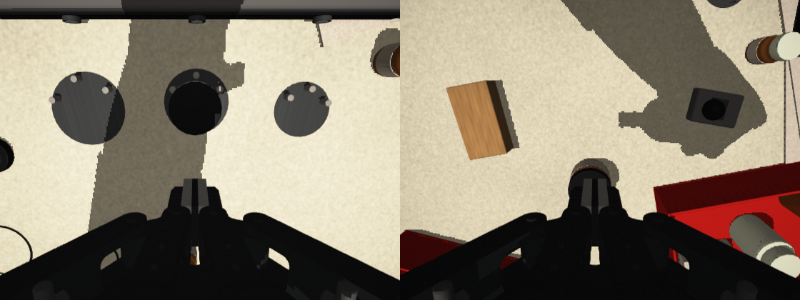

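The medium jar is in its nest, touching the pin side at about tile (195,105). The large jar is hidden behind the fingers in the right tile, so I'll look from another side and carry it over.

Run:
```python
from h import *
o=find((450,-290,330),-90); J=JAR["L"]; n=dirn(J["th"]); N=np.array(J["nest"])
if "L" in o and abs(o["L"][2]-66)<3:
    grasp(o["L"][:2],J["th"])
    slide([(500,-200),(520,90),N-50*n],150); slide([N-4*n],60)
    release(); nudge("L")
    r.move_ptp((585,65,260),Rz(0)); v=cam("wrist"); cv2.imwrite("pics/n3.png",v[0]); np.savez("pics/n3.npz",*v); print(lids(v))
print(r.read_clock())
```

```text
[ 441.6 -420.2   63.6    0.9   56.2]
grip 0.7686035572534708 [-0.6 -1.6  6.6]
  at [ 500 -200] w 0.766 F 7.4
  at [520  90] w 0.765 F 10.9
  at [584.1 124. ] w 0.766 F 7.8
  at [629.3 132.7] w 0.763 F 21.5
push 11.0 [0.0, -0.8, 0.5, -1.6, 2.2, 3.2, 3.0, 1.7, 1.1, 4.3, 9.3]
[[np.float64(633.6501424248067), np.float64(133.1439650327968), np.float64(64.94293022170424), np.float64(0.4111729253309697), np.float64(56.201209461324424)], [np.float64(640.2208513477708), np.float64(3.6791809039059444), np.float64(53.635885926697945), np.float64(0.3894789069112359), np.float64(52.157149816765354)]]
66.4833
```

Run:
```python
from h import *
s=nudge("M",8)
r.move_ptp((570,0,220),Rz(0)); v=cam("wrist"); np.savez("pics/n4.npz",*v); print(lids(v)); l=[x for x in lids(v) if x[2]<60][0]
P=heights(v)
for b in blobs((P[...,2]>6)&(P[...,2]<22)&(np.hypot(P[...,0]-642,P[...,1]-2)<45),3):
    print("blob",b[:,0].mean(0),ray(v,b[:,0].mean(0),14)[0],cv2.contourArea(b))
cv2.imwrite("pics/n4.png",cv2.resize(v[0][60:260,160:400],(720,600),interpolation=cv2.INTER_CUBIC)); print(r.read_clock())
```

```text
push 10.0 [-0.3, -0.4, 0.1, -0.2, 0.2, -0.2, 0.2, 0.3, 5.6, 9.3]
[[np.float64(633.2212102336921), np.float64(131.22686300045098), np.float64(66.96566229331921), np.float64(1.1282227436205985), np.float64(56.15007094046803)], [np.float64(640.4688327186253), np.float64(2.2183109438046813), np.float64(53.29098376102189), np.float64(0.3633582550267195), np.float64(52.21024765561327)]]
blob [309.6  79.6] [658.4 -26.5  14. ] 61.0
blob [232.6  79.3] [658.7  30.2  14. ] 29.5
blob [271.7  56.2] [674.4   1.3  14. ] 57.5
71.95
```

View pics/n4.png

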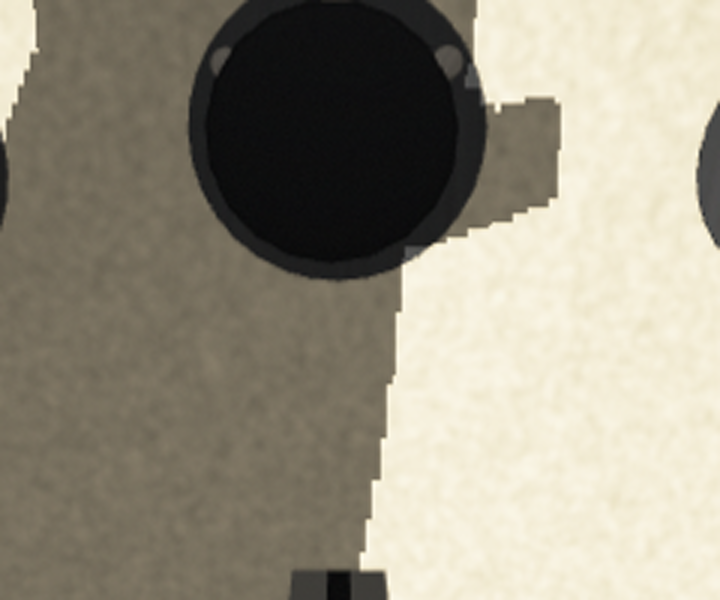

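Run:
```python
from h import *
for f,k in [("n4","M"),("n3","M"),("n3","L")]:
    v=list(np.load(f"pics/{f}.npz").values()); g=v[0].max(-1); J=JAR[k]
    for th in (60,75,88):
        u,w=np.meshgrid(np.arange(560),np.arange(420)); G=ray(v,np.c_[u.ravel(),w.ravel()],0).reshape(420,560,3)
        m=(g<th)&(np.hypot(G[...,0]-J["nest"][0],G[...,1]-J["nest"][1])<J["d"]/2+20)
        bs=blobs(m,500)
        if not bs: continue
        c=cv2.convexHull(max(bs,key=cv2.contourArea)); H=np.zeros(g.shape,np.uint8); cv2.drawContours(H,[c],-1,255,-1)
        c=cv2.findContours(H,0,1)[0][0]; W=ray(v,c[:,0],0); c=c[W[:,0]<J["nest"][0]-2]   # near half only, lid may cover the far one
        print(f,k,th,circ(v,c,0))
```

```text
n4 M 60 [642.4   1.3  78.    0.3]
n4 M 75 [642.3   1.3  78.2   0.2]
n4 M 88 [642.3   1.2  78.5   0.2]
n3 M 60 [648.   -1.2  85.    1.7]
n3 M 75 [647.3  -1.1  84.7   1.5]
n3 M 88 [645.3  -0.4  83.9   0.6]
n3 L 60 [638.  138.5 100.2   0.9]
n3 L 75 [638.  138.4 100.3   0.9]
n3 L 88 [638.  138.4 100.5   0.9]
```

The medium jar sits about 2 mm back along the +60° pin's tangent, so it's jammed by friction on that pin. A nudge at -30°, between the other two pins, should seat it. I'll check both jars from views centred on their nests.

```bash
cat >> h.py <<'E'
def nudge2(k,c,da,F=8,reach=8):
    """nudge jar k (centre c) at da degrees from its nest's x axis"""
    J=JAR[k]; a=J["th"]+da; n=dirn(a); R=Rz(a); z=92; h=J["d"]/2+11
    b=np.array(c)-(h+12)*n; r.set_gripper(0.0); r.move_ptp((*b,190),R); r.line_to((*b,z),vel=200)
    r.line_to((*(b+9*n),z),vel=60); s,f=push((*(b+9*n),z),n,3+reach,R,F)
    e=b+(9+s)*n; r.line_to((*(e-12*n),z),vel=100); r.line_to((*(e-12*n),190),vel=250)
def seat(k):
    """lid centre relative to the disc centre, in the nest frame, from a view centred on the nest"""
    J=JAR[k]; N=J["nest"]; r.move_ptp((N[0]-72,N[1],220),Rz(0)); v=cam("wrist"); g=v[0].max(-1)
    l=[x for x in lids(v) if abs(x[2]-J["d"])<5 and np.hypot(x[0]-N[0],x[1]-N[1])<25]
    u,w=np.meshgrid(np.arange(560),np.arange(420)); G=ray(v,np.c_[u.ravel(),w.ravel()],0).reshape(420,560,3)
    c=cv2.convexHull(max(blobs((g<75)&(np.hypot(G[...,0]-N[0],G[...,1]-N[1])<J["d"]/2+20),500),key=cv2.contourArea))
    H=np.zeros(g.shape,np.uint8); cv2.drawContours(H,[c],-1,255,-1); c=cv2.findContours(H,0,1)[0][0]; W=ray(v,c[:,0],0); c=c[W[:,0]<N[0]-2]
    e=circ(v,c,0); d=np.array(l[0][:2])-e[:2]; t=dirn(J["th"]); print("seat",k,"lid",np.array(l[0]),"disc",e,"rel",d@t,d@[-t[1],t[0]]); return v
E
python3 - <<'E'
from h import *
nudge2("M",(640.5,2.5),-30)
seat("M"); v=seat("L"); cv2.imwrite("pics/n5.png",v[0]); print(r.read_clock())
E
```

```text
push 8.0 [-0.3, -0.8, -0.9, -0.2, 2.7, 2.6, 4.9, 10.9]
seat M lid [642.3   1.2  53.3   0.4  52.2] disc [642.5   1.3  78.4   0.3] rel -0.13814315552545145 -0.06900841231574616
seat L lid [633.2 134.3  64.3   0.4  56.2] disc [633.4 134.1  89.2   0.2] rel -0.22916051306161175 0.20544903516996954
90.3583
```

Run:
```python
from h import *
nudge2("L",(633.2,134.2),-30); seat("L"); seat("M")
r.set_gripper(0); r.move_ptp((575.5,259.7,150),Rz(0)); r.line_to((575.5,259.7,99)); f0=r.read_contact_force()[2]
L=[]
for z in np.arange(97,83,-1):
    r.line_to((575.5,259.7,z),vel=30); f=r.read_contact_force()[2]-f0; L.append((float(z),round(f,1),round(r.read_tool_pos()[2],1)))
    if f>16: break
print(L); r.sleep(0.2); r.line_to((575.5,259.7,200))
seat("L"); seat("M"); print(r.read_clock())
```

```text
push 6.0 [0.8, -0.5, 0.4, 0.1, 4.1, 10.2]
seat L lid [633.6 134.   64.4   0.3  56.2] disc [633.6 134.1  89.4   0.2] rel -0.027360311002488702 -0.1415862664213868
seat M lid [642.3   1.1  53.3   0.3  52.2] disc [642.5   1.3  78.4   0.3] rel -0.15643275284468522 -0.1733091159285481
[(97.0, np.float64(-1.0), np.float64(97.9)), (96.0, np.float64(0.5), np.float64(96.1)), (95.0, np.float64(-0.5), np.float64(94.9)), (94.0, np.float64(0.9), np.float64(94.1)), (93.0, np.float64(2.3), np.float64(93.1)), (92.0, np.float64(1.7), np.float64(92.1)), (91.0, np.float64(3.0), np.float64(91.1)), (90.0, np.float64(4.1), np.float64(90.1)), (89.0, np.float64(4.1), np.float64(89.1)), (88.0, np.float64(8.6), np.float64(88.6)), (87.0, np.float64(15.5), np.float64(88.5)), (86.0, np.float64(21.5), np.float64(88.3))]
seat L lid [633.5 134.1  64.3   0.3  56.2] disc [633.5 134.1  89.2   0.2] rel 0.05804895305573371 -0.058700192796353794
seat M lid [642.3   1.2  53.4   0.3  52.2] disc [642.4   1.3  78.3   0.3] rel -0.04910360059771607 -0.08951001950426113
115.0333
```

Run:
```python
from h import *
for k,c,mid in [("M",(642.2,1.4),[(585,1.4),(480,130)]),("L",(633.4,134.),[(575,123),(500,200)])]:
    J=JAR[k]; grasp(c,J["th"]); slide([mid[0]],80); slide(mid[1:]+[J["ring"]],140); release()
o=find((440,270,330)); v=cam("wrist"); np.savez("pics/fin.npz",*v); cv2.imwrite("pics/fin.png",v[0]); print(r.read_clock())
```

```text
grip 0.632776218285935 [-1.8 -5.1  5.9]
  at [585.    1.4] w 0.641 F 10.2Traceback (most recent call last):
  File "<stdin>", line 3, in <module>
  File "h.py", line 70, in slide
    for q in pts: r.line_to((*q,ZG),vel=vel); print("  at",np.array(q),"w %.3f"%r.read_width(),"F %.1f"%np.linalg.norm(r.read_contact_force()))
                  ~~~~~~~~~^^^^^^^^^^^^^^^^^
bench.IKError: the arm cannot follow that straight line within its joint ranges
```

Run:
```python
from h import *
print(np.array(r.read_joints()),r.read_clock())
for p in [(585,1.4),(560,30),(530,70),(480,130),(450,281),(418.7,411.5)]:
    for a in (-0.2,30,60,90): 
        q=r.ik((*p,88),Rz(a)); print(p,a,None if q is None else np.array(q))
```

```text
[-12.6   7.7 -15.1  67.1   0.  167.5] 118.375
(585, 1.4) -0.2 [-12.7   7.8 -15.1  67.    0.  167.5]
(585, 1.4) 30 [-12.7   7.8 -15.1  67.    0.  137.3]
(585, 1.4) 60 [-12.7   7.8 -15.1  67.    0.  107.3]
(585, 1.4) 90 [-12.7   7.8 -15.1  67.    0.   77.3]
(560, 30) -0.2 [-10.3   3.7 -19.5  66.8   0.  169.9]
(560, 30) 30 [-10.3   3.7 -19.5  66.8   0.  139.7]
(560, 30) 60 [-10.3   3.7 -19.5  66.8   0.  109.7]
(560, 30) 90 [-10.3   3.7 -19.5  66.8   0.   79.7]
(530, 70) -0.2 [ -6.5  -0.8 -24.1  66.7   0.  173.7]
(530, 70) 30 [ -6.5  -0.8 -24.1  66.7   0.  143.5]
(530, 70) 60 [ -6.5  -0.8 -24.1  66.7   0.  113.5]
(530, 70) 90 [ -6.5  -0.8 -24.1  66.7   0.   83.5]
(480, 130) -0.2 [   0.    -7.6  -30.6   67.     0.  -179.8]
(480, 130) 30 [  0.   -7.6 -30.6  67.    0.  150. ]
(480, 130) 60 [  0.   -7.6 -30.6  67.    0.  120. ]
(480, 130) 90 [  0.   -7.6 -30.6  67.    0.   90. ]
(450, 281) -0.2 [  17.8   -1.6  -24.8   66.7    0.  -162. ]
(450, 281) 30 [ 17.8  -1.6 -24.8  66.7   0.  167.8]
(450, 281) 60 [ 17.8  -1.6 -24.8  66.7   0.  137.8]
(450, 281) 90 [ 17.8  -1.6 -24.8  66.7   0.  107.8]
(418.7, 411.5) -0.2 [  31.7    8.2  -14.8   67.1    0.  -148.1]
(418.7, 411.5) 30 [  31.7    8.2  -14.8   67.1    0.  -178.3]
(418.7, 411.5) 60 [ 31.7   8.2 -14.8  67.1   0.  151.7]
(418.7, 411.5) 90 [ 31.7   8.2 -14.8  67.1   0.  121.7]
```

```bash
cat >> h.py <<'E'
def carry(pts,yaws,vel=140):
    for q,a in zip(pts,yaws): r.line_to((*q,ZG),Rz(a),vel=vel); print("  at",np.array(q),"w %.3f"%r.read_width(),"F %.1f"%np.linalg.norm(r.read_contact_force()))
E
python3 - <<'E'
from h import *
carry([(480,130),JAR["M"]["ring"]],[60,60]); release()
J=JAR["L"]; grasp((633.4,134.),J["th"]); slide([(575,123)],80); carry([(500,200),J["ring"]],[60,60]); release()
o=find((440,270,330)); v=cam("wrist"); np.savez("pics/fin.npz",*v); cv2.imwrite("pics/fin.png",v[0]); print(r.read_clock())
E
```

```text
at [480 130] w 0.637 F 8.5
  at [418.7 411.5] w 0.637 F 15.4
grip 0.7606980695739259 [-1.3 -4.2  6. ]
  at [575 123] w 0.760 F 10.0
  at [500 200] w 0.766 F 11.0
  at [429.8 281.4] w 0.769 F 11.2
[429.9 283.6  64.3   0.5  56.2]
[419.2 409.6  51.9   1.5  52.2]
130.35
```

View pics/fin.png

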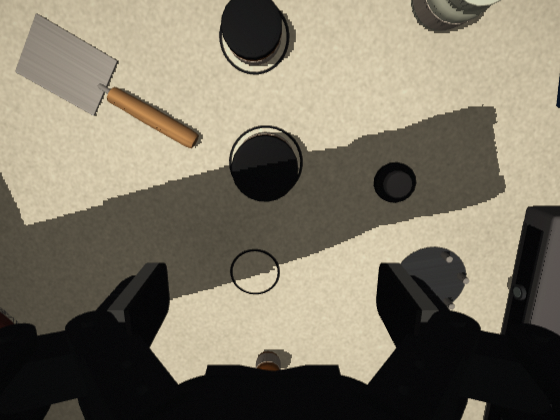

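Run:
```python
from h import *
for k in "ML":
    J=JAR[k]; x,y=J["ring"]; r.move_ptp((x,y-72,340),Rz(90)); v=cam("wrist"); np.savez(f"pics/f{k}.npz",*v)
    l=[q for q in lids(v) if np.hypot(q[0]-x,q[1]-y)<40]; print(k,"lid",np.array(l),"ring",J["ring"])
    g=v[0].max(-1); u,w=np.meshgrid(np.arange(560),np.arange(420)); G=ray(v,np.c_[u.ravel(),w.ravel()],0).reshape(420,560,3)
    m=(cv2.morphologyEx(g,cv2.MORPH_BLACKHAT,np.ones((9,9)))>35)|(g<60); m&=np.hypot(G[...,0]-x,G[...,1]-y)<J["d"]/2+20
    c=cv2.convexHull(max(blobs(m,500),key=cv2.contourArea)); H=np.zeros(g.shape,np.uint8); cv2.drawContours(H,[c],-1,255,-1); print("  outer",circ(v,cv2.findContours(H,0,1)[0][0],0))
print(r.read_clock())
cv2.imwrite("pics/f.png",np.hstack([np.load(f"pics/f{k}.npz")["arr_0"][80:300,170:390] for k in "ML"]).repeat(2,0).repeat(2,1)[:, :800])
```

```text
M lid [[419.1 411.9  52.7   0.5  52.2]] ring (418.7, 411.5)
  outer [418.3 411.7  72.8   0.3]
L lid [[430.  283.2  64.1   0.4  56.2]] ring (429.8, 281.4)
  outer [429.8 280.7  82.8   0.4]
131.425
```

View pics/f.png

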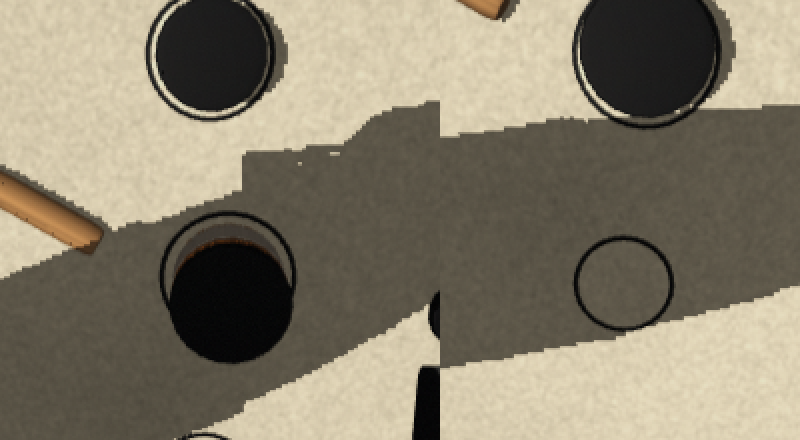

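The medium jar is centred in its ring to within 0.5 mm. The large one is about 2 mm off in y. I'll re-centre it by closing the fingers along y, then switch the lever off.

Run:
```python
from h import *
grasp((429.9,281.),0); release()
x,y=JAR["L"]["ring"]; r.move_ptp((x,y-72,340),Rz(90)); print([np.array(q) for q in lids(cam("wrist"))])
lever(-38,42)
r.move_ptp((590,-340,300),Rz(90)); v=cam("wrist"); knob(v); cv2.imwrite("pics/lev2.png",v[0]); print(r.read_clock())
```

```text
grip 0.7659687588818046 [-1.   0.4  6.2]
[array([430.3, 282.6,  63.9,   0.5,  56.2])]
knob width 0.28580341524683395
force [-1.8 -5.6  1.4]
knob [ 666.1 -308.9   26.2    0.7] offset 35.12631844132409
149.6333
```

Run:
```python
from h import *
R=Rz(-10); p=HINGE+2*U
r.set_gripper(0); r.move_ptp((*p,225),R); r.line_to((*p,150))
s,f=push((*p,150),U,24,R,9); q=HINGE+(2+s)*U
r.line_to((*(q-8*U),150)); r.line_to((*(q-8*U),225))
r.move_ptp((590,-340,300),Rz(90)); knob(cam("wrist")); 
r.move_ptp((500,60,330),Rz(90)); im=cam("scene")[0]; cv2.imwrite("pics/end.png",im); print(r.read_clock())
```

```text
push 16.0 [0.8, 0.2, 0.1, -1.0, 0.4, 0.6, 0.5, 0.3, -0.9, 0.7, 0.8, 0.6, 0.7, 0.9, 5.5, 9.7]
knob [ 668.8 -309.2   26.     0.8] offset 37.86568789468377
160.6417
```

View pics/end.png

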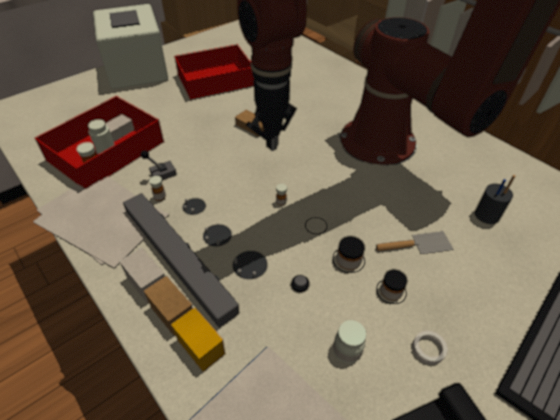

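The end view shows both jars in their rings at (350,252) and (394,284). The lever is at its off stop and the bystanders are where they were.

```bash
python3 -c "
from bench import r
print(r.close_job())"
```

```text
the job is handed in; nothing more can be done
None
```

The job is handed in at about 161 s: reader on, the medium and large jars (the small one was absent) seated and read, both slid into their rings (medium within about 0.5 mm, large about 1 mm by camera), and the reader switched off again.

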